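Leave the weight on the hold-to-run key that still snaps

ROBOT

A 6-joint arm with a two-finger parallel gripper is mounted at the origin on a cart in front of the work surface, level with it; the furniture and walls round the work are solid. World frame = base frame: x ahead of the robot, y to its left, z up, the work surface at z = 0. Lengths are in m, angles in rad, forces in N, time in s.
With the tool pointing down it reaches from about 0.425 to 1.125 m from the base axis. Payload 14.9 kg.
Tool frame: the origin (TCP) lies midway between the tips of the shut fingers; the grasp point (between the pads) lies 19 mm behind it; z points along the fingers, y is the line along which they close (so a half turn about z gives the same grasp; the last joint's range is limited). The gripper opens to 91 mm and grips with 3 to 60 N. Pads are 32 mm wide; open, the fingers measure 118 mm over their backs; the gripper's body (76 mm by 178 mm) begins 60 mm behind the grasp point.
Start: joints at [-1.223, 0.379, 1.734, -0, 1.028, -0.033], TCP at [0.26, -0.65, 0.188] pointing down, gripper open.
Joint ranges: [-2.77, 2.77], [-0.74, 2.19], [0, 2.66], [-1.06, 4.2], [0.31, 2.87], [-3.08, 3.08]. Speed limits (rad/s): [1.89, 1.89, 2.39, 3.14, 3.14, 3.14].

INTERFACE

Orientations are given as a rotation vector (axis times angle).
In Python, from plant import env, viewer, models gives the robot as it stands. The module is installed in compiled form; this text tells all that it offers. Calls block until the motion is done:
- env.movep(position, orientation): joint-space move of the TCP to a pose.
- env.servo_line(position, rot=None, max_speed=0.15, threshold=None): straight line of the TCP; rot=None keeps the orientation; max_speed is the mean speed in m/s. With threshold (N) it stops when the force on the tool has changed by that much, and returns True; else False.
- env.movej(angles): joint-space move.
- env.move_gripper(opening): finger opening in m; the grip force is fixed at half the most; returns when the fingers have stopped.
- env.pause(seconds).
- env.solve_ik(position, orientation): joint angles nearest the present ones, or None.
- env.sense(): the state.
- viewer.snapshot(name): name is "side" or "top" or "wrist"; returns (picture, depth): 400x640x3 uint8, red, green, blue; 400x640 float32, m along the optical axis (not along the pixel's ray), 0 where there is no reading.
- viewer.camera_model(name): a dict with "fx", "fy", "cx", "cy" (pixels), "position" and "attitude" of the camera in the world. Camera axes: x right, y down, z forward; pixel columns grow to the right and rows downward; lengths in m; the calibration is good to about 2 mm. The wrist camera is an equidistant fisheye: a pixel r from the principal point sees the ray r / f radians off the axis. A picture is of the moment at which its call begins: read the wrist's pose just before it. camera_model takes no time and is no camera call; for the wrist camera it gives the pose at the moment of the call.
A pose or a line that the arm cannot do raises env.PlanningError and nothing moves.
- env.hand_in(): hands the job in; it is judged then, once.
Trained networks look in the newest picture that a camera, given by its name, has taken for a name from the list of things; names that differ only in an ending like _2 or _b are one class to them, and where a whole thing is asked for, a point or a joint stands for the part that bears it (a point fixed in the world has none). Each returns a list of dicts, best first, with "score" (0 to 1); they miss things now and then, are a little off and sometimes report something else, mostly with a low value. They report only what shows in the picture. A call takes as long as a camera call.
- models.regions_of(camera, query): "pixels" (400x640 bool, what is visible of it) and "extent" ([centre column, centre row, width, height] in pixels, round what is visible of it).
The state is a dict: "time": time; "joint_positions": joint angles; "qvel": joint speeds; "joint_efforts": joint torques, N m; "tool_pos": TCP position; "tool_rot": TCP orientation; "force": force on the tool from outside, world axes, zero at the start; "ft_torque": the same for the moment, N m; "opening": finger opening in m; "grasp_force": force on a finger pad.
Only numpy, scipy, OpenCV 4.12 (cv2) and the standard library are available. Lean on these libraries where they do the work, as an engineer would, in place of code of your own. Each camera call takes 0.05 s, during which the arm holds its last target. There are 200 camera calls.

TASK

The control box on the table has three look-alike hold-to-run keys, but only one still works: pressed slowly, it stiffens and then snaps through, while the other two just stay springy all the way and come back up under the weight. Pick up the covered block weight lying in front of the box, press the keys with it slowly, one at a time, until you feel the one that snaps, and leave the weight lying flat and centred on that key so that it stays down past its snap. Press gently, never bearing down hard on the keys or the box, never let the weight drop or let go of it on a soft key or anywhere else on the box, and do not disturb the loupe or the eraser.

Things in the scene. Friction and masses are not known exactly. Their poses are not given: they have to be found in the camera images.
- weight_mid (a point): Centre (half-way up) of the loose block weight: cloth-covered steel with a pale band, 34 x 56 x 23 mm (its own x, y, z), 0.26 to 0.34 kg, lying flat in front of the box; grip it from above across its 34 mm. Its weight alone neither snaps the good key nor brings a soft key to its stop, but it keeps the good key down once that has been pressed through its snap.
- keybox: The control box: grey housing 80 x 175 x 45 mm (x, y, z of its own frame) fixed to the table, origin at the centre of its underside, an aluminium top plate with three keys in a row along its y axis: key 1 at y = +58 mm, key 2 at 0, key 3 at -58 mm, all at x = 0. It can bear 20 N; pressing any harder damages it.
- key_1_top (a point): Centre of the flat top of key 1 (moves with it): a round black cap, 36 mm across, whose top stands 18 to 20 mm over the top plate when up. It moves straight down 9.5 mm to its stop and springs back when let go; its rubber bush (5 N per mm) lets the cap yield a little more. Which key snaps changes each time and cannot be seen.
- key_2_top (a point): The same for key 2, the middle one. Whichever key is good stiffens to about 6.5 N when its cap has been pressed 4 to 5 mm from rest, then gives way to under 3 N by 7.5 mm and to about 1 N at 8.5 to 9.5 mm; the stop is felt from about 10 mm on (3 to 4 N per mm).
- key_3_top (a point): The same for key 3. Whichever keys are soft push back steadily harder, by 0.55 to 0.75 N per mm of cap travel from about 1 N, up to 7 to 9 N at about 11 mm, where the stop is felt, without any drop.
- key_1 (a joint): Depth of key 1 in m, growing downward; at rest 0 to 0.002, as not all keys stand equally proud; at its stop 0.0095 to 0.012. A soft key under the weight alone rests at 0.006 or less.
- key_2 (a joint): Depth of key 2, likewise.
- key_3 (a joint): Depth of key 3, likewise.
- loupe: Bystander: a black watchmaker-style loupe, 42 mm across and 42 mm high, standing behind the box; origin at the centre of its underside. Leave it alone.
- eraser: Bystander: an eraser in its sleeve, 21 x 42 x 13 mm, lying beyond the box on its right; origin at the centre of its underside. Leave it alone.

How it is judged:
By the outcome, as a careful person would: the job done as asked, in the order asked, and still so for the second after the job is handed in, with the robot touching nothing.
It also fails if it takes over 72 s, if anything falls off the work surface, if the arm or the gripper's body presses on something with over 40 N, if the wrist force passes 120 N, or if a joint passes its speed limit or range.

## Working session

There is one attempt and no reset: what is moved stays moved. The work goes in short steps, each a Python script; the robot and the scene stay as the last script left them, time stands still between calls to the robot, and variables do not carry over. Pictures are saved under pics/ and viewed, at most 10 in all, crops included, and the job is handed in when it is done.

```bash
mkdir -p pics; cat > h.py <<'E'
import numpy as np, cv2
from scipy.spatial.transform import Rotation as R
from plant import env, viewer, models
def rotm(a):
    a=np.array(a,float)
    if a.shape==(3,3): return a
    return R.from_rotvec(a).as_matrix() if a.size==3 else R.from_quat(a).as_matrix()
def cloud(cam,depth):
    m=viewer.camera_model(cam)
    v,u=np.mgrid[:400,:640]
    P=np.stack([(u-m['cx'])/m['fx']*depth,(v-m['cy'])/m['fy']*depth,depth],-1)
    return P@rotm(m['attitude']).T+np.array(m['position'])
E
python3 - <<'E'
from h import *
print(env.sense())
for c in ['top','side']:
    print(c,viewer.camera_model(c))
    im,d=viewer.snapshot(c); P=cloud(c,d)
    cv2.imwrite(f'pics/{c}0.png',im[...,::-1]); np.savez(f'{c}0.npz',im=im,d=d,P=P)
    for q in ['weight_mid','keybox','key_1_top','loupe','eraser']:
        for r in models.regions_of(c,q)[:4]:
            k=r['pixels']&(d>0); 
            p=P[k]
            if len(p): print(c,q,round(r['score'],2),np.round(r['extent']),k.sum(),np.round(np.median(p,0),4),np.round(np.percentile(p,3,axis=0),3),np.round(np.percentile(p,97,axis=0),3))
E
```

```text
{'time': 0.0, 'joint_positions': array([-1.22329295e+00,  3.79416070e-01,  1.73480383e+00, -6.48672697e-06,
        1.02852034e+00, -3.32734992e-02]), 'qvel': array([-7.65528510e-04,  8.48807800e-04,  1.06013693e-03, -6.28271836e-05,
       -7.87041747e-04,  3.38095093e-04]), 'joint_efforts': array([ 2.64235896e-03, -7.63720465e+01, -4.34372699e+01,  6.51821215e-02,
        4.24034754e-02, -9.75265061e-05]), 'tool_pos': array([ 0.26000704, -0.64943774,  0.18757162]), 'tool_rot': array([-3.08371347e+00, -5.94306855e-01,  2.90566939e-04]), 'force': array([-0.3561513 , -0.34271722,  0.60558132]), 'ft_torque': array([ 0.00317419, -0.03260368, -0.00512284]), 'grasp_force': 0.0, 'opening': 0.09111160076450685}
top {'fx': 519.1948809145209, 'fy': 519.1948809145209, 'cx': 322.6674146076219, 'cy': 196.45983454380132, 'position': array([0.3559412 , 0.28679684, 0.93201923]), 'attitude': array([-2.10880408,  2.10533827, -0.21845103])}
top weight_mid 0.6 [305. 285.  34.  25.] 602 [0.3952 0.3241 0.0217] [0.38  0.3   0.019] [0.411 0.35  0.025]
top keybox 0.8 [274. 190. 100.  57.] 4659 [0.5491 0.378
[... 641 characters left out ...]
5369 0.3943 0.044 ] [0.51  0.308 0.01 ] [0.589 0.467 0.064]
side key_1_top 0.61 [262. 233.  19.  22.] 324 [0.5524 0.4399 0.0616] [0.541 0.425 0.049] [0.57  0.454 0.064]
side key_1_top 0.58 [290. 213.  22.  21.] 378 [0.5488 0.3836 0.0627] [0.537 0.366 0.045] [0.569 0.397 0.065]
side loupe 0.69 [290. 216.  23.  25.] 374 [0.5487 0.3827 0.0628] [0.537 0.364 0.045] [0.569 0.397 0.065]
side loupe 0.62 [294. 171.  20.  30.] 504 [0.6594 0.2916 0.0347] [0.648 0.271 0.001] [0.684 0.307 0.042]
side eraser 0.67 [336. 147.  16.  10.] 158 [0.6822 0.1643 0.0108] [0.673 0.143 0.001] [0.698 0.181 0.013]
side eraser 0.53 [288. 229. 106.  82.] 4507 [0.5368 0.394  0.044 ] [0.51  0.307 0.01 ] [0.589 0.466 0.064]
```

```bash
python3 - <<'E'
from h import *
def rect(p):
    (c,s,a)=cv2.minAreaRect((p[:,:2]*1000).astype(np.float32)); return np.round(c,1),np.round(s,1),round(a,1)
for c in ['top','side']:
    P=np.load(c+'0.npz')['P']; x,y,z=P[...,0],P[...,1],P[...,2]
    w=(x>.36)&(x<.43)&(y>.28)&(y<.37)&(z>.016)&(z<.03)
    print(c,'weight',rect(P[w]),P[w].mean(0).round(4))
    b=(x>.49)&(x<.62)&(y>.27)&(y<.49)&(z>.036)&(z<.055)
    print('box',rect(P[b]))
    k=((x>.49)&(x<.62)&(y>.27)&(y<.49)&(z>.0575)&(z<.08)).astype(np.uint8)
    n,l,s,ce=cv2.connectedComponentsWithStats(k)
    for i in range(1,n):
        if s[i,4]>60:
            p=P[l==i]; cc,r=cv2.minEnclosingCircle((p[:,:2]*1000).astype(np.float32))
            print('key',s[i,4],p.mean(0).round(4),np.round(cc,1),round(r,1),np.median(p[:,2]).round(4),'bbox',s[i,:4])
im=cv2.imread('pics/top0.png')[90:330,190:450]
im2=cv2.imread('pics/side0.png')[110:330,210:430]
cv2.imwrite('pics/a.png',np.hstack([cv2.resize(im,(400,400)),cv2.resize(im2,(400,400))]))
E
```

```text
top weight (array([395.3, 325. ]), array([54.8, 34. ]), 82.5) [0.3952 0.3249 0.0218]
box (array([555.3, 379.6]), array([174.9,  80.2]), 85.2)
key 331 [0.5594 0.4366 0.0632] [560.1 437.1] 18.0 0.0633 bbox [229 177  20  21]
key 333 [0.5545 0.379  0.0644] [554.8 379.6] 18.2 0.0646 bbox [262 180  21  21]
key 332 [0.5494 0.3216 0.0641] [549.9 321.6] 17.9 0.064 bbox [295 183  21  21]
side weight (array([393.6, 325.7]), array([55.9, 35.1]), 83.1) [0.3924 0.3273 0.0209]
box (array([551.9, 380.9]), array([174.3,  78.1]), 85.4)
key 252 [0.5466 0.3238 0.0628] [548.1 322.5] 18.3 0.0631 bbox [307 192  20  17]
key 272 [0.5518 0.3816 0.0631] [554.2 381.6] 19.0 0.0634 bbox [279 205  20  18]
key 284 [0.557  0.4385 0.0619] [558.8 437.8] 18.2 0.0621 bbox [250 220  21  18]
```

View pics/a.png

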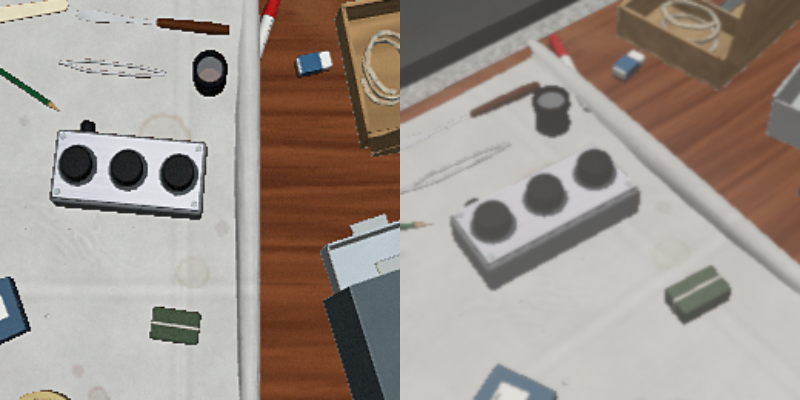

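The top view shows the box with its three caps at about (77,163), (127,168) and (178,172) in the crop. The green weight is at (175,325), and the loupe and eraser are behind and to the right. Both cameras agree within about 2 mm, and the sizes match the task. Next I grasp the weight.

```bash
cat >> h.py <<'E'
def down(deg):
    """tool down, finger closing line at deg in the world xy plane"""
    y=np.array([np.cos(np.radians(deg)),np.sin(np.radians(deg)),0]); z=np.array([0,0,-1.])
    return R.from_matrix(np.stack([np.cross(y,z),y,z],1)).as_rotvec()
E
python3 - <<'E'
from h import *
W=np.array([.3945,.3252]); 
s=env.sense(); p=s['tool_pos']
best=None
for a in (-7.5,172.5):
    q=env.solve_ik([*W,.12],down(a)); print(a,q)
    if q is not None and (best is None or abs(q[5])<best[0]): best=(abs(q[5]),a)
a=best[1]; print('use',a)
env.servo_line([p[0],p[1],.32],max_speed=.3)
env.movep([*W,.30],down(a))
env.servo_line([*W,.07],max_speed=.2)
print(env.sense()['force'])
hit=env.servo_line([*W,.004],max_speed=.06,threshold=4)
s=env.sense(); print(hit,s['tool_pos'],s['force'])
if not hit:
    env.move_gripper(.02); s=env.sense(); print(s['opening'],s['grasp_force'],s['force'],s['time'])
    f0=s['force']
    env.servo_line([*W,.03],max_speed=.05); env.pause(.3); s=env.sense(); print(s['opening'],s['grasp_force'],s['force'],s['tool_pos'],s['time'])
im,d=viewer.snapshot('side'); cv2.imwrite('pics/b.png',cv2.resize(im[150:350,250:550,::-1],(780,520)))
E
```

```text
-7.5 [ 6.43814390e-01  1.83626389e-01  2.14504652e+00 -8.88178420e-16
  8.12919749e-01  7.74714084e-01]
172.5 [ 6.43814390e-01  1.83626389e-01  2.14504652e+00 -4.44089210e-16
  8.12919749e-01 -2.36687857e+00]
use -7.5
[-0.97449561 -0.05572781 -0.76200779]
False [0.39472343 0.32537199 0.00434195] [-0.41292318 -0.48687534  0.20016579]
0.019996318298515177 0.0 [-0.34770753  0.0171971   0.13469677] 8.325
0.019814224030606863 0.0 [ 0.11042568  0.25634844 -0.450014  ] [0.39441386 0.32511183 0.02979223] 9.2917
```

View pics/b.png

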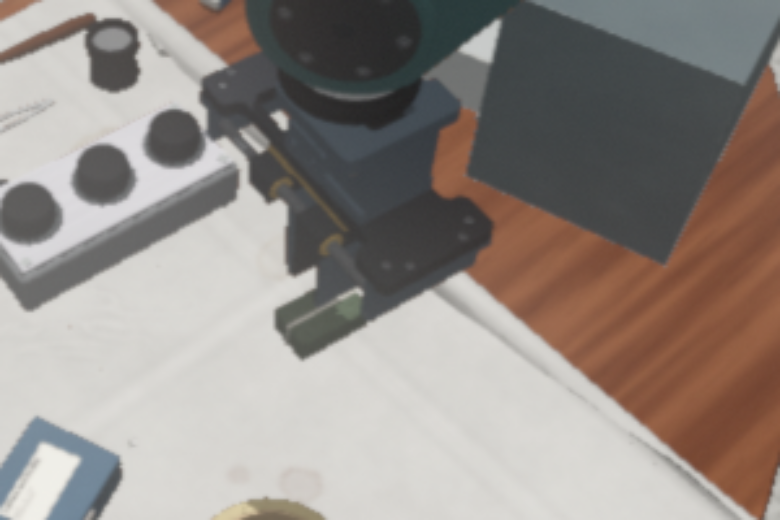

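The picture shows the weight at about (320,320) in the crop, apparently where it was before. The fingers closed to 20 mm with no force, so I don't have it. I'll check where it is relative to the fingers.

```bash
python3 - <<'E'
from h import *
print(viewer.camera_model('wrist'), env.sense()['tool_pos'], env.sense()['tool_rot'])
im,d=viewer.snapshot('wrist'); cv2.imwrite('pics/w1.png',im[...,::-1])
for c in ['side','top']:
    i2,d=viewer.snapshot(c); P=cloud(c,d)
    for r in models.regions_of(c,'weight_mid')[:2]:
        p=P[r['pixels']&(d>0)]; print(c,round(r['score'],2),np.round(r['extent']),np.round(np.percentile(p,[3,50,97],axis=0),3))
    h=P[(P[...,0]>.34)&(P[...,0]<.45)&(P[...,1]>.28)&(P[...,1]<.37)&(P[...,2]<.06)]
    g=i2[(P[...,0]>.34)&(P[...,0]<.45)&(P[...,1]>.28)&(P[...,1]<.37)&(P[...,2]<.06)]
    m=(h[:,2]>.008); 
    gr=m&(g[:,1].astype(int)>g[:,0]+8)
    if gr.sum()>5: print('green',gr.sum(),np.percentile(h[gr],[2,50,98],axis=0).round(4))
cv2.imwrite('pics/t1.png',i2[...,::-1])
E
```

```text
{'fx': 309.70691628693146, 'fy': 309.70691628693146, 'cx': 317.9575518020675, 'cy': 201.33499690454985, 'position': array([0.40517238, 0.39226708, 0.22473271]), 'attitude': array([ 2.8912388 , -0.18983513, -0.02328596])} [0.39440961 0.32514    0.02981283] [-2.36195148e+00 -2.07136317e+00  5.26217770e-04]
side 0.8 [374. 275.  37.  26.] [[0.375 0.305 0.004]
 [0.387 0.335 0.02 ]
 [0.41  0.354 0.023]]
side 0.52 [292. 214.  24.  22.] [[0.536 0.365 0.046]
 [0.549 0.383 0.063]
 [0.568 0.397 0.065]]
green 49 [[0.3767 0.3023 0.0188]
 [0.3836 0.3109 0.021 ]
 [0.3888 0.3174 0.0225]]
```

View pics/w1.png

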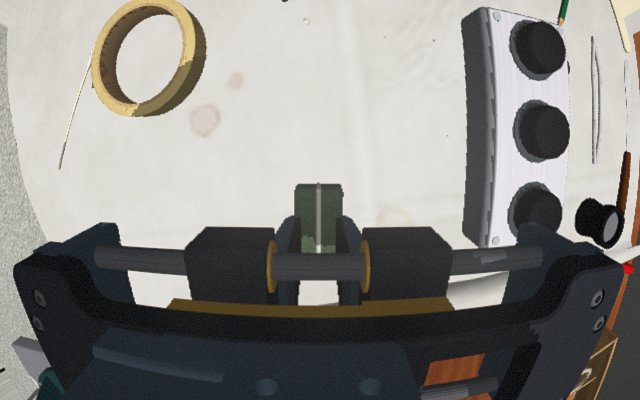

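The wrist view shows the weight at (318,215), centred between the fingers at columns 288 and 350. Alignment is right, so I'll use the wrist depth to get the true fingertip height.

```bash
cat >> h.py <<'E'
def wcloud(m,d):
    v,u=np.mgrid[:400,:640]; X=(u-m['cx'])/m['fx'];Y=(v-m['cy'])/m['fy']; r=np.hypot(X,Y)+1e-9
    k=np.tan(np.minimum(r,1.5))/r
    P=np.stack([X*k*d,Y*k*d,d],-1)
    return P@rotm(m['attitude']).T+np.array(m['position'])
E
python3 - <<'E'
from h import *
m=viewer.camera_model('wrist'); im,d=viewer.snapshot('wrist'); P=wcloud(m,d)
for c in (282,288,296,318,343,350,356):
    print(c,[(r,*np.round(P[r,c]*1000).astype(int)) for r in range(195,260,7) if d[r,c]>0])
E
```

```text
282 [(195, np.int64(372), np.int64(345), np.int64(0)), (202, np.int64(371), np.int64(340), np.int64(0)), (209, np.int64(370), np.int64(334), np.int64(-1)), (216, np.int64(369), np.int64(329), np.int64(-1)), (223, np.int64(380), np.int64(345), np.int64(69)), (230, np.int64(381), np.int64(345), np.int64(81)), (237, np.int64(382), np.int64(344), np.int64(91)), (244, np.int64(383), np.int64(345), np.int64(100)), (251, np.int64(384), np.int64(344), np.int64(108)), (258, np.int64(391), np.int64(359), np.int64(149))]
288 [(195, np.int64(376), np.int64(344), np.int64(-1)), (202, np.int64(375), np.int64(339), np.int64(-1)), (209, np.int64(375), np.int64(334), np.int64(0)), (216, np.int64(382), np.int64(345), np.int64(58)), (223, np.int64(383), np.int64(344), np.int64(70)), (230, np.int64(384), np.int64(344), np.int64(81)), (237, np.int64(385), np.int64(344), np.int64(91)), (244, np.int64(385), np.int64(343), np.int64(97)), (251, np.int64(386), np.int64(343), np.int64(105)), (258, np.int64(393), np.int64(359), np.int64(148))]
296 [(195, np.int64(384), np.int64(348), np.int64(20)), (202, np.int
[... 1810 characters left out ...]
p.int64(340), np.int64(91)), (244, np.int64(413), np.int64(341), np.int64(100)), (251, np.int64(412), np.int64(340), np.int64(105)), (258, np.int64(409), np.int64(356), np.int64(148))]
356 [(195, np.int64(427), np.int64(338), np.int64(1)), (202, np.int64(426), np.int64(332), np.int64(0)), (209, np.int64(426), np.int64(327), np.int64(-1)), (216, np.int64(425), np.int64(321), np.int64(-1)), (223, np.int64(425), np.int64(316), np.int64(-1)), (230, np.int64(417), np.int64(340), np.int64(81)), (237, np.int64(416), np.int64(340), np.int64(92)), (244, np.int64(415), np.int64(340), np.int64(100)), (251, np.int64(414), np.int64(340), np.int64(108)), (258, np.int64(411), np.int64(357), np.int64(149))]
```

The wrist depth puts the real fingertips at z≈50 mm or more while the TCP reads 30 mm. The fingers really end about 20 mm higher than reported and closed above the weight. I'll find the real tip height with a gentle guarded touch of the table, fingers open, then grip.

```bash
python3 - <<'E'
from h import *
W=np.array([.3945,.3252])
env.move_gripper(.091)
print(env.servo_line([*W,.006],max_speed=.05)); env.pause(.2); print(env.sense()['force'])
hit=env.servo_line([*W,-.024],max_speed=.02,threshold=2.5); s=env.sense(); print(hit,s['tool_pos'],s['force'],s['time'])
z=s['tool_pos'][2]
m=viewer.camera_model('wrist'); im,d=viewer.snapshot('wrist'); P=wcloud(m,d); cv2.imwrite('pics/w2.png',im[...,::-1])
for r in models.regions_of('wrist','weight_mid')[:1]:
    p=P[r['pixels']&(d>0)]; print(r['score'],np.percentile(p,[3,50,97],axis=0).round(4))
E
```

```text
False
[-0.93806034 -0.53718646  0.03613945]
False [ 0.39459962  0.32525104 -0.02387987] [-0.133188    0.10191502  0.47573861] 13.275
0.61 [[0.3803 0.2978 0.0018]
 [0.3974 0.3363 0.0203]
 [0.4142 0.3518 0.0218]]
```

View pics/w2.png

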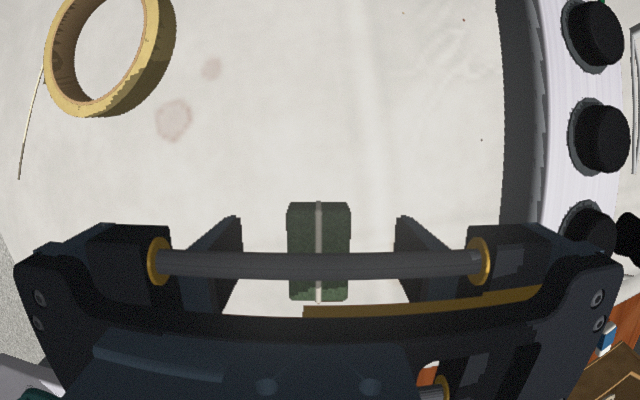

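The fingers straddle the weight with a tip on each side, at about (238,215) and (398,215), and haven't touched the table. I'll continue the guarded descent, back off slightly and grip.

```bash
python3 - <<'E'
from h import *
W=np.array([.3945,.3252])
m=viewer.camera_model('wrist'); im,d=viewer.snapshot('wrist'); P=wcloud(m,d)
L=P[205:245,225:243].reshape(-1,3); L=L[(abs(L[:,1]-.342)<.012)&(L[:,2]>.004)]; print('tip pts',np.percentile(L,[0,5,50],axis=0).round(4))
hit=env.servo_line([*W,-.038],max_speed=.02,threshold=2.5); s=env.sense(); print(hit,s['tool_pos'],s['force'])
z=s['tool_pos'][2]+(.002 if hit else 0)
env.servo_line([*W,z],max_speed=.02); 
env.move_gripper(.025); s=env.sense(); print(s['tool_pos'],s['opening'],s['grasp_force'],s['force'],s['time'])
E
```

```text
tip pts [[0.3463 0.3313 0.0041]
 [0.3488 0.3357 0.0052]
 [0.3524 0.3448 0.0154]]
True [ 0.3946307   0.32529651 -0.02546125] [-2.44611453 -0.41319767 10.32116643]
[ 0.39453487  0.3251929  -0.02345454] 0.034042841198683615 29.999854266643524 [ 0.32956406 -1.24306398 -0.45880147] 14.8917
```

Gripped: the opening reads 34.0 mm. The real tips sit 25.5 mm above the reported TCP, so the weight's underside is at TCP + 23.5 mm. Next I lift, hover over the middle key and check centring in the wrist camera.

```bash
cat >> h.py <<'E'
OFF=.0235   # weight underside above the reported TCP
KEYS=np.array([[.5595,.4374],[.5543,.3803],[.5491,.3220]])
ANG=-4.8
def at(xy,zb): return [xy[0],xy[1],zb-OFF]
E
python3 - <<'E'
from h import *
W=np.array([.3945,.3252])
env.servo_line(at(W,.11),max_speed=.12); env.pause(.2); s=env.sense(); print(s['force'],s['grasp_force'],s['opening'])
env.servo_line(at(KEYS[1],.11),rot=down(ANG),max_speed=.12)
env.servo_line(at(KEYS[1],.078),max_speed=.06); env.pause(.3); s=env.sense(); print(s['tool_pos'],s['force'],s['time'])
m=viewer.camera_model('wrist'); im,d=viewer.snapshot('wrist'); P=wcloud(m,d); cv2.imwrite('pics/w3.png',im[...,::-1])
x,y,z=P[...,0],P[...,1],P[...,2]
k=((x>.5)&(x<.62)&(y>.34)&(y<.47)&(z>.0575)&(z<.07)).astype(np.uint8)
n,l,st,_=cv2.connectedComponentsWithStats(k)
for i in range(1,n):
    if st[i,4]>150:
        p=P[l==i]; print('key',st[i],np.round(cv2.minEnclosingCircle((p[:,:2]*1000).astype(np.float32))[0],1),np.median(p[:,2]).round(4))
w=(abs(x-.558)<.03)&(y>.34)&(y<.43)&(z>.09)&(z<.106)
p=P[w]; print('weight',w.sum(),np.percentile(p,[1,50,99],axis=0).round(4))
i2,d2=viewer.snapshot('side'); cv2.imwrite('pics/s3.png',i2[...,::-1])
cv2.imwrite('pics/c3.png',np.vstack([im[100:300,120:520,::-1],i2[130:330,150:550,::-1]]))
E
```

```text
[ 0.55574983  0.0521529  -4.14298925] 29.999234676361084 0.03381165831690765
[0.5544612  0.38041133 0.05481941] [ 0.17602886 -0.80902841 -3.42626966] 18.7
key [ 291  117   58   57 2543] [561.6 435.5] 0.0616
weight 4690 [[0.5338 0.3526 0.0906]
 [0.5568 0.3921 0.0986]
 [0.5818 0.4068 0.1044]]
```

View pics/c3.png

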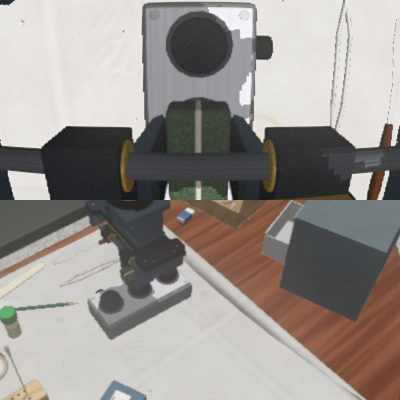

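The weight's band at (198,150) lines up with key 1 at (199,43), and its end is within about 1 mm of the expected position, so it is centred. Now the slow key presses, middle key first, with force logging.

```bash
cat > press.py <<'E'
from h import *
def fz(n=4):
    v=[]
    for _ in range(n): env.pause(.03); v.append(env.sense()['force'][2])
    return np.mean(v)
def press(i):
    env.pause(.3); b=fz(8); zb=.068; log=[]; peak=0; c=None; snap=False
    env.servo_line(at(KEYS[i],zb),max_speed=.04)
    while True:
        zb-=.001; env.servo_line(at(KEYS[i],zb),max_speed=.01)
        f=fz()-b; z=env.sense()['tool_pos'][2]+OFF; log.append((round(z*1000,1),round(f,1)))
        if c is None and f>.8: c=z
        peak=max(peak,f)
        if c and peak>4 and f<peak-2: snap=True
        dep=0 if c is None else c-z
        if f>9.5 or zb<.050: break
        if snap and dep>.007 and f>2.5: break
        if not snap and dep>.0085: break
    print('key',i,'snap',snap,'base',round(b,2),log,'t',env.sense()['time'],flush=True)
    return snap
for i in (1,0,2):
    if i!=1:
        env.servo_line(at(KEYS[i],.078),max_speed=.1)
    if press(i): break
    env.servo_line(at(KEYS[i],.078),max_speed=.03)
s=env.sense(); print(s['tool_pos'],s['force'],s['opening'],s['grasp_force'])
E
python3 press.py
```

```text
key 1 snap True base -3.16 [(np.float64(67.1), np.float64(0.1)), (np.float64(66.0), np.float64(-0.3)), (np.float64(65.0), np.float64(-0.3)), (np.float64(64.2), np.float64(1.8)), (np.float64(63.0), np.float64(2.1)), (np.float64(62.1), np.float64(2.8)), (np.float64(61.1), np.float64(4.7)), (np.float64(59.9), np.float64(2.4)), (np.float64(59.1), np.float64(5.1)), (np.float64(58.2), np.float64(8.1)), (np.float64(56.4), np.float64(-0.2)), (np.float64(56.0), np.float64(-0.0)), (np.float64(55.1), np.float64(1.0)), (np.float64(54.2), np.float64(4.3))] t 25.1333
[0.5544276  0.38038531 0.03066637] [-0.45408426  0.70885748  1.4737198 ] 0.03380410673930725 29.999974966049194
```

There is a clear drop to near zero at about 8 mm depth, but the curve is ragged (2.4 N at 59.9 mm, then 8.1 N). I'll lift off and press this key again, more finely, to rule out slip in the grip.

```bash
sed -i 's/^for i in (1,0,2):/import sys\nfor i in map(int,sys.argv[1]):/; s/if i!=1:/if 1:/' press.py; sed -i 's/zb-=.001/zb-=.0007/; s/def fz(n=4)/def fz(n=8)/' press.py
python3 - <<'E'
from h import *
env.servo_line(at(KEYS[1],.070),max_speed=.02)
E
python3 press.py 1 | sed 's/np.float64//g'
```

```text
key 1 snap True base -3.2 [((67.4), (0.2)), ((66.6), (0.0)), ((65.9), (-0.2)), ((65.2), (0.2)), ((64.5), (0.7)), ((63.9), (1.8)), ((63.1), (1.9)), ((62.4), (2.8)), ((61.7), (4.1)), ((61.0), (5.0)), ((60.4), (7.1)), ((59.4), (1.9)), ((58.9), (3.2)), ((58.2), (6.0)), ((57.5), (7.6)), ((56.6), (-0.3)), ((56.1), (1.7)), ((55.5), (3.8))] t 36.6
[0.55434527 0.38030768 0.03196451] [-0.95231684  0.52197376  0.59317737] 0.03351861690984986 29.999889135360718
```

```bash
cat > tilt.py <<'E'
from h import *
import sys
s=env.sense(); t=s['tool_pos']; print('tcp',t.round(4),s['force'].round(2),s['ft_torque'].round(3),s['time'])
m=viewer.camera_model('wrist'); im,d=viewer.snapshot('wrist'); P=wcloud(m,d); cv2.imwrite(f'pics/{sys.argv[1]}.png',im[...,::-1])
# band/top strip columns 305..333
v,u=np.mgrid[:400,:640]
q=(abs(u-318)<14)&(v>190)&(v<300)&(abs(P[...,1]-t[1])<.04)&(abs(P[...,2]-(t[2]+OFF+.021))<.010)&(abs(P[...,0]-t[0]-.003)<.012)
p=P[q]; A=np.c_[np.ones(len(p)),p[:,1]-t[1]]
for _ in range(3):
    c=np.linalg.lstsq(A,p[:,2]-t[2]-OFF,rcond=None)[0]; e=abs(p[:,2]-t[2]-OFF-A@c); k=e<.003; A=A[k];p=p[k]
print('n',len(p),'top above nominal underside',c[0].round(4),'slope deg',np.degrees(c[1]).round(1),'y',(p[:,1].min()-t[1]).round(4),(p[:,1].max()-t[1]).round(4))
E
python3 tilt.py w4
python3 - <<'E'
from h import *
for c,a in (('wrist','w3'),('w4','w4')): pass
a=cv2.imread('pics/w3.png')[150:320,200:440]; b=cv2.imread('pics/w4.png')[150:320,200:440]
cv2.imwrite('pics/c4.png',cv2.resize(np.hstack([a,b]),(800,284)))
E
```

```text
tcp [0.5543 0.3803 0.032 ] [-0.95  0.52  0.59] [-0.139  0.113 -0.011] 36.6
n 1704 top above nominal underside 0.0205 slope deg -0.3 y -0.0281 0.0263
```

View pics/c4.png

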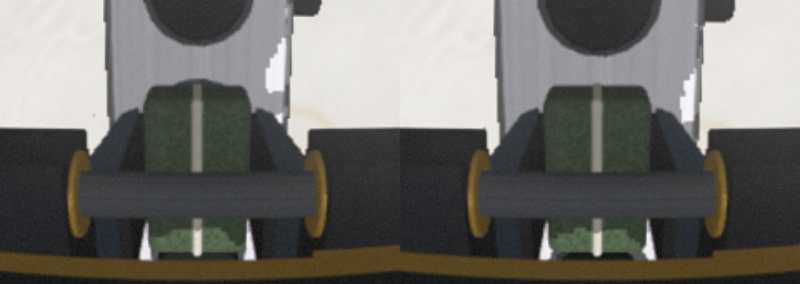

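The weight sits level (-0.3°), centred (-28 to +26 mm) and has not slipped in the grip: its top is 20.5 mm above nominal, as at hover. A soft key at 8 mm depth would push back at least 5 N, and this one fell to about 0, so it is the snapping key. I'll press slightly further to the felt stop, then let go.

```bash
python3 - <<'E'
from h import *
def fz(): 
    v=[]
    for _ in range(8): env.pause(.03); v.append(env.sense()['force'][2])
    return np.mean(v)+3.2
zb=.0555; lg=[]
while zb>.0535:
    zb-=.0005; env.servo_line(at(KEYS[1],zb),max_speed=.01); f=fz(); lg.append((round(float(env.sense()['tool_pos'][2]+OFF)*1000,1),round(float(f),1)))
    if f>7: break
    if zb<.0547 and 2.6<f: break
env.pause(.5); print(lg,fz(),env.sense()['time'])
E
```

```text
[(55.0, 2.4), (54.5, 2.9)] 2.65791537536374 38.45
```

```bash
python3 - <<'E'
from h import *
env.move_gripper(.045); env.pause(.2); env.move_gripper(.08)
print(env.sense()['time'])
t=env.sense()['tool_pos']
env.servo_line([t[0],t[1],.20],max_speed=.1)
env.servo_line([.42,.20,.30],max_speed=.2); env.pause(.3)
for c in ['top','side']:
    im,d=viewer.snapshot(c); P=cloud(c,d); x,y,z=P[...,0],P[...,1],P[...,2]
    k=(x>.52)&(x<.59)&(y>.345)&(y<.415)&(z>.068)&(z<.1)
    p=P[k]; print(c,k.sum(),cv2.minAreaRect((p[:,:2]*1000).astype(np.float32)),p.mean(0).round(4))
    A=np.c_[p[:,:2]-p[:,:2].mean(0),np.ones(len(p))]; print('plane',np.linalg.lstsq(A,p[:,2],rcond=None)[0].round(4))
    cv2.imwrite(f'pics/{c}5.png',im[...,::-1])
print(env.sense()['time'])
a=cv2.imread('pics/top5.png')[90:330,190:450]; b=cv2.imread('pics/side5.png')[110:330,210:430]
cv2.imwrite('pics/f.png',np.hstack([cv2.resize(a,(400,400)),cv2.resize(b,(400,400))]))
E
```

```text
39.75
top 657 ((554.5816650390625, 379.8597717285156), (55.53559112548828, 33.795082092285156), 85.2890396118164) [0.5537 0.3797 0.0762]
plane [0.0498 0.0033 0.0762]
side 533 ((552.8477172851562, 380.7137145996094), (55.2204475402832, 35.47601318359375), 85.2503890991211) [0.5508 0.3823 0.0749]
plane [ 0.0592 -0.01    0.0749]
43.375
```

View pics/f.png

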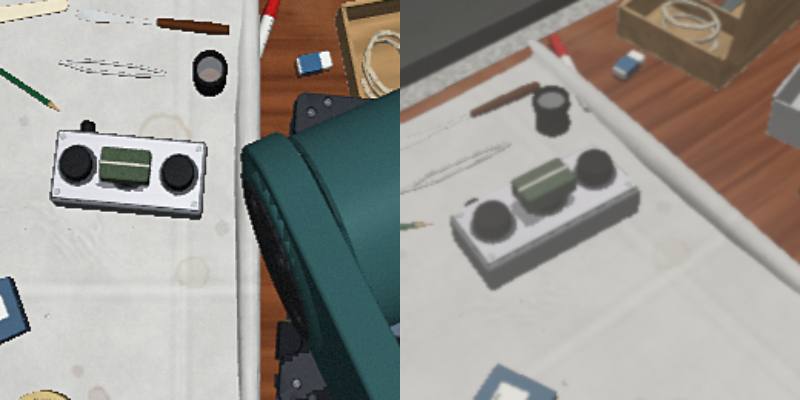

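The weight lies flat and centred on the middle key at (125,167) in the crop. Its underside is at about 54 mm against a cap rest height of about 64.5 mm, so the key is down roughly 10 mm, past its snap. The loupe and eraser are where they were.

```bash
python3 -c "
from plant import env
print(env.hand_in())"
```

```text
the job is handed in; nothing more can be done
None
```

Job handed in: the middle key (key 2) was the one that snapped, and the weight now lies flat and centred on it, holding it about 10 mm down, past its snap; I pressed only that key (twice, at most about 8 N), since it snapped on the first try, and left the loupe and eraser untouched.

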